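Box the spare trimmer head

TASK

Pack the low trimmer head, the one that fits below the rim, into the grey steel box, lying flat on the box's floor with its knob up, then put the lid on so that it sits level and fully closed. Set both down rather than dropping them, and leave the tall trimmer head where it stands.

Things in the scene. Friction and masses are not known exactly. Their poses are not given: they have to be found in the camera images.
- box: Open grey steel parts box, fixed to the bench, empty. Outside 168 x 138 x 70 mm (x, y, z); walls and floor 4 mm, so inside 160 x 130 mm, floor at z = 4 mm, rim at z = 70 mm. Steel strips stand out 11 mm from the short sides. Origin: centre of its underside; x along the long side, z up.
- lid: Loose grey steel lid, 0.3 to 0.6 kg, grip up. Plate 190 x 160 x 3 mm (x, y), underside 5 mm above the origin; under it a plug 134 x 104 x 5 mm, 13 mm play all round in the box; on it a centred wooden grip bar, 90 mm along x, 20 mm along y, 8 to 38 mm above the origin. Origin: plug's underside centre. Closed: plate on the rim, long side on long side (either way), origin 65 mm above the box's.
- low_head: The low string-trimmer head to pack, loose, 0.15 to 0.31 kg: round black plastic spool housing with grey tabbed cover, 84 mm in diameter, 24 mm high, with a round black knob of 36 mm diameter on top, from 24 to 52 mm. Fits below the rim. Origin: centre of its underside; z up through the knob; yaw does not matter.
- tall_head: The tall trimmer head, a loose bystander to be left alone: same make, but 100 mm in diameter and 58 mm high, with a 46 mm knob up to 88 mm, too tall for the box. Origin: centre of its underside; z up.
Mind the look-alikes: they are no part of the job. Leave any blue look-alike of the low_head alone.

How it is judged (in metres and radians):
On the way:
1. the low trimmer head lies flat, knob up, on the floor of the box, let go (x of low_head in the frame of box between -0.05 and 0.05 m and y of low_head in the frame of box between -0.035 and 0.035 m and z of low_head in the frame of box between -0.001 and 0.01 m and angle between low_head's own z axis and vertical below 0.12 rad and contact force between low_head and the fingers below 0.05 N), for 0.2 s.
At the end, for the whole second after the job is handed in: The low head rests flat (within 7 degrees) on the floor of the box; the lid lies level (within 2 degrees) with its plate on the rim (height within about 3 mm), its centre within 20 mm of the box's centre and its long side within 12 degrees of the box's; both are at rest (x of low_head in the frame of box between -0.05 and 0.05 m and y of low_head in the frame of box between -0.035 and 0.035 m and z of low_head in the frame of box between -0.001 and 0.01 m and angle between low_head's own z axis and vertical below 0.12 rad and z of lid in the frame of box between 0.061 and 0.0675 m and horizontal distance between lid and box below 0.02 m and angle between lid's own z axis and vertical below 0.035 rad and angle between the x axis of lid and the x axis of box, either way round below 0.21 rad and linear speed of each of lid, low_head below 0.02 m/s); the robot touches nothing.
It fails at once if the tall trimmer head is moved more than 20 mm (distance of tall_head from where it was at the start of the episode above 0.02 m).
It fails at once if the low head is dropped (falls freely at over 0.9 m/s, about 40 mm) (contact force between low_head and the fingers below 0.05 N and contact force between low_head and the arm below 0.05 N and linear speed of low_head above 0.9 m/s).
It fails at once if the lid is dropped (falls freely at over 0.9 m/s, about 40 mm) (contact force between lid and the fingers below 0.05 N and contact force between lid and the arm below 0.05 N and linear speed of lid above 0.9 m/s).
It also fails if it takes over 62 s, if anything falls off the work surface, if the arm or the gripper's body presses on something with over 40 N, if the wrist force passes 120 N, or if a joint passes its speed limit or range.

ROBOT

A 6-joint arm with a two-finger parallel gripper is mounted at the origin on the work surface. World frame = base frame: x ahead of the robot, y to its left, z up, the work surface at z = 0. Lengths are in mm, angles in rad, forces in N, time in s.
With the tool pointing down it reaches from about 325 to 775 mm from the base axis. Payload 5.5 kg.
Tool frame: the origin (TCP) lies on the centre line of the jaws, within the pads' length; the fingertips stand 11 mm ahead of it and the grasp point (between the pads) lies 8 mm behind it; z points along the fingers, y is the direction in which the jaws open and shut (so a half turn about z gives the same grasp; the last joint's range is limited). The gripper opens to 85 mm and grips with 20 to 120 N. Pads are 22 mm wide; open, the fingers measure 114 mm over their backs; the gripper's body (76 mm by 85 mm) begins 54 mm behind the grasp point. The pads swing forward as they close: fully open they stand 13 mm farther back than shut.
Start: joints at [-1.166, 0.091, 1.231, -0, 1.82, -0.057], TCP at [267.338, -537.166, 242.275] pointing down, gripper open.
Joint ranges: [-2.87, 2.87], [-0.86, 2.18], [0.17, 2.46], [-1.51, 4.65], [0.06, 2.69], [-2.65, 2.65]. Speed limits (rad/s): [2.57, 2.57, 3.01, 3.14, 3.14, 3.14].

INTERFACE

Orientations are given as [roll, pitch, yaw] about the fixed x, y, z axes, in that order (R = Rz(yaw) Ry(pitch) Rx(roll)).
In Python, from workcell import status, eyes, env, silhouettes, tip_of gives the robot as it stands. The module is installed in compiled form; this text tells all that it offers.
- The arm moves only by the tool servo_tool, never from a script. Its argument "steps" is a list of rows, each an object of numbers: "claw": the gripper's target within -1 to 1 (fully open at 1, half-way at 0, shut at -1); "tx", "ty", "tz": the shift along the world's x, y, z in cm; "turn": the turn about the world's z in rad. A call has 1 to 10 rows; each row is the pose to reach, as a shift and turn from the pose measured when the call began; what a row does not reach only later rows make up. A row lasts 1/10 s, in which the tool goes at most 50 mm and 8.59 degrees, less where a joint would pass 70% of its speed; a pose out of reach is approached as far as the arm can. A call with a gripper value outside its range is refused whole. The fingers move at their own pace and stop on an object; the grip force is fixed at half the most. Time passes only in rows, so rows that repeat a pose let the fingers close. It gives the time, the measured TCP pose, the force and the opening at its end, in the units of the state.
- status.get_obs(): the state, without advancing time (a new reading comes with each control period).
- eyes.snapshot(name): name is "side" or "top" or "wrist"; returns a dict with "image" (420x560x3 uint8, red, green, blue), "camera_matrix" (3x3 intrinsics, pixels), "rvec" (rotation vector, rad) and "tvec" (3), from world to camera coordinates, as OpenCV has them. Camera axes: x right, y down, z forward; pixel columns grow to the right and rows downward; lengths in mm; the calibration is good to about 2 mm. A picture is of the moment at which its call begins. There is no depth.
- env.sign_off(): hands the job in, once; it reports no verdict.
Trained networks look in a picture, given as the dict that the camera call returned (one of the last four; its "shot" number tells which), for a name from the list of things; names that differ only in an ending like _2 or _b are one class to them, and where a whole thing is asked for, a point or a joint stands for the part that bears it (a point fixed in the world has none). Each returns a list of dicts, best first, with "conf" (0 to 1); they miss things now and then, are a little off and sometimes report something else, mostly with a low value. They report only what shows in the picture. A call takes as long as a camera call. They do not tell look-alikes from the thing itself.
- silhouettes(label, picture): "mask" (420x560 bool, what is visible of it) and "rect" ([left, top, right, bottom] in pixels, round what is visible of it).
- tip_of(label, picture): "location" ([row, column] in pixels: a listed point, or the origin of a listed thing).
The state is a dict: "t": time; "joints": joint angles; "joint_velocities": joint speeds; "effort": joint torques, N m; "ee_pos": TCP position; "eef_rot": TCP orientation; "wrist_force": force on the tool from outside, world axes, zero at the start; "torque": the same for the moment, N m; "gripper_width": finger opening in mm.
Only numpy, scipy, OpenCV 4.12 (cv2) and the standard library are available. Lean on these libraries where they do the work, as an engineer would, in place of code of your own. Each camera call takes 0.05 s, during which the arm holds its last target.

## Working session

There is one attempt and no reset: what is moved stays moved. The work goes in short steps, Python scripts to look and compute and a tool call to move; the robot and the scene stay as the last step left them, time stands still between calls to the robot, and variables do not carry over. Pictures are saved under pics/ and viewed, and the job is handed in when it is done.

Besides the shell and the picture viewer there is one more tool, called as name([rows], argument=value, ...), one row to a line, values as JSON. servo_tool: Moves the arm, as the interface text tells. Its arguments: {"type":"object","properties":{"steps":{"type":"array"}},"required":["steps"]}

```bash
mkdir -p pics; ls
cat > h.py <<'E'
import numpy as np, cv2
from workcell import status, eyes, env, silhouettes, tip_of
def save(p,name): cv2.imwrite('pics/'+name, p['image'][:,:,::-1])
def ray(p,row,col):
    K=np.array(p['camera_matrix']);R,_=cv2.Rodrigues(np.array(p['rvec'],float));t=np.array(p['tvec'],float).ravel()
    d=R.T@np.linalg.inv(K)@np.array([col,row,1.0]);o=-R.T@t
    return o,d
def atz(p,row,col,z):
    o,d=ray(p,row,col);s=(z-o[2])/d[2];return o+s*d
def proj(p,X):
    return cv2.projectPoints(np.array(X,float).reshape(-1,3),np.array(p['rvec'],float),np.array(p['tvec'],float),np.array(p['camera_matrix']),None)[0].reshape(-1,2)
E
python3 - <<'E'
from h import *
print(status.get_obs())
for n in ['top','side']:
    p=eyes.snapshot(n); save(p,n+'0.png')
    for l in ['box','lid','low_head','tall_head']:
        for d in silhouettes(l,p): print(n,l,'sil',d['conf'],d['rect'],d['mask'].sum())
        for d in tip_of(l,p): print(n,l,'tip',d['conf'],d['location'], atz(p,*d['location'],0).round())
    print(n,'cam',ray(p,0,0)[0])
E
```

```text
pics
{'t': 0.0, 'joints': array([-1.16569295e+00,  9.18747053e-02,  1.23186829e+00,  6.53466029e-06,
        1.81975876e+00, -5.67152306e-02]), 'joint_velocities': array([ 0.00167792,  0.00118274, -0.00038082, -0.00041119,  0.00191805,
       -0.00048578]), 'effort': array([-1.18136486e-03, -4.58735204e+01, -4.18022060e+01, -1.42412191e-04,
        1.16976339e-02,  7.69166661e-06]), 'ee_pos': array([ 267.24298544, -536.92793954,  241.15126732]), 'eef_rot': array([-3.13968698e+00, -1.14543070e-04,  4.61820099e-01]), 'wrist_force': array([0.24349689, 0.0541348 , 0.09223318]), 'torque': array([ 0.00590522,  0.03479387, -0.01560676]), 'gripper_width': 85.51454445902304}
top box sil 0.86 [100.6, 115.0, 203.9, 233.2] 8957
top box tip 0.67 [177.7, 157.2] [567. 220.   0.]
top lid sil 0.72 [379.5, 145.3, 470.9, 249.9] 8912
top lid tip 0.96 [197.6, 424.4] [ 543. -276.    0.]
top low_head sil 0.94 [158.9, 261.0, 207.3, 308.4] 1790
top low_head sil 0.81 [385.9, 272.7, 428.5, 321.6] 1824
top low_head sil 0.76 [317.0, 243.0, 368.5, 291.1] 1826
top low_head sil 0.61 [244.8, 217.4, 292.2, 264.2] 175
[... 448 characters left out ...]
p 0.6 [332.8, 235.4] [567. 221.   0.]
side lid sil 0.6 [247.5, 146.3, 329.0, 181.1] 2636
side lid tip 0.68 [159.4, 288.3] [ 543. -304.    0.]
side low_head sil 0.83 [297.2, 216.7, 341.7, 257.7] 1325
side low_head sil 0.69 [343.5, 280.5, 398.9, 327.8] 2182
side low_head sil 0.67 [344.8, 155.5, 384.5, 183.5] 861
side low_head tip 0.89 [202.2, 339.8] [ 414. -130.    0.]
side low_head tip 0.78 [178.7, 361.9] [ 363. -230.    0.]
side low_head tip 0.62 [243.4, 316.3] [458.   8.   0.]
side low_head tip 0.55 [311.4, 368.5] [370. 159.   0.]
side tall_head sil 0.75 [185.1, 181.9, 240.4, 238.6] 2324
side tall_head tip 0.8 [221.4, 216.2] [661. -37.   0.]
side cam [453.22122301 569.68065174 490.01494273]
```

View pics/top0.png

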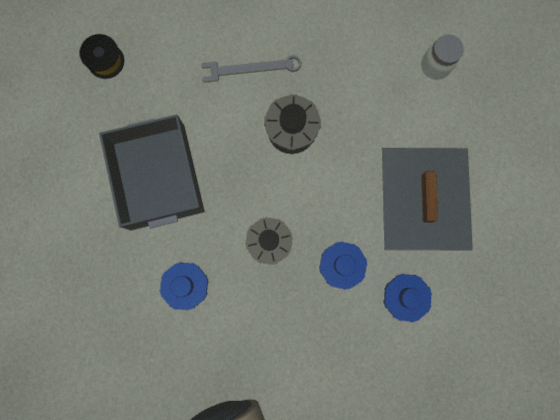

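View pics/side0.png

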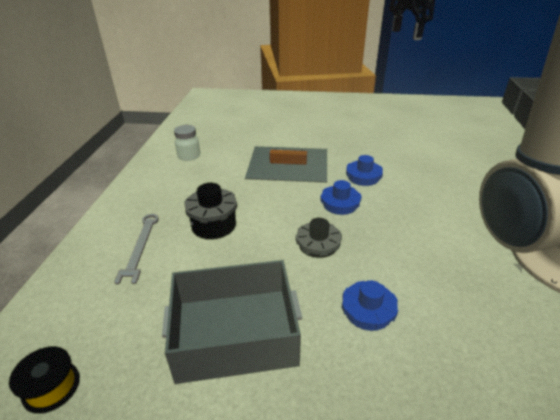

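Candidates for the low head in the top view are the grey/black head at (row 240, col 269) and blue ones at (286,183), (265,344) and (298,408). The bigger grey one at (124,292) is the tall head. By description the target is the grey one at (240,269). Next I check it in a crop and fit the poses.

```bash
cat >> h.py <<'E'
from scipy.optimize import minimize
def boxpts(x0,x1,y0,y1,z0,z1): return np.array([[a,b,c] for a in (x0,x1) for b in (y0,y1) for c in (z0,z1)],float)
def cyl(r,z0,z1,n=40):
    a=np.arange(n)*2*np.pi/n
    return np.array([[r*np.cos(t),r*np.sin(t),z] for t in a for z in (z0,z1)])
PARTS={'box':[boxpts(-84,84,-69,69,0,70)],'lid':[boxpts(-95,95,-80,80,5,8),boxpts(-45,45,-10,10,8,38)],'low_head':[cyl(42,0,24),cyl(18,24,52)],'tall_head':[cyl(50,0,58),cyl(23,58,88)]}
def render(p,label,x,y,yaw,z=0,S=4):
    m=np.zeros((420*S,560*S),np.uint8);c,s=np.cos(yaw),np.sin(yaw);R=np.array([[c,-s,0],[s,c,0],[0,0,1]])
    for P in PARTS[label]:
        q=proj(p,P@R.T+[x,y,z]);h=cv2.convexHull(((q+.5)*S-.5).astype(np.float32)).round().astype(np.int32);cv2.fillConvexPoly(m,h,1)
    return m
def fit(label,obs,x0,z=0,yaws=(0,)):
    S=4;best=None;up=[(p,cv2.resize(m.astype(np.uint8),None,fx=S,fy=S,interpolation=cv2.INTER_NEAREST)) for p,m in obs]
    def cost(v):
        c=0
        for p,m in up:
            r=render(p,label,v[0],v[1],v[2]/50,z);c+=1-(r&m).sum()/max(1,(r|m).sum())
        return c/len(up)
    for y in yaws:
        r=minimize(cost,[x0[0],x0[1],y*50],method='Nelder-Mead',options=dict(initial_simplex=[[x0[0],x0[1],y*50],[x0[0]+15,x0[1],y*50],[x0[0],x0[1]+15,y*50],[x0[0],x0[1],y*50+8]],maxfev=150))
        if best is None or r.fun<best.fun: best=r
    return best.x[0],best.x[1],best.x[2]/50,best.fun
E
python3 - <<'E'
from h import *
t=eyes.snapshot('top'); s=eyes.snapshot('side')
cv2.imwrite('pics/crop.png',np.hstack([cv2.resize(i,(400,400),interpolation=cv2.INTER_CUBIC) for i in (t['image'][200:280,230:310,::-1],s['image'][200:280,280:360,::-1])]))
g={'box':(567,220,1.5),'lid':(543,-280,1.5),'low_head':(463,7,0),'tall_head':(665,-30,0)}
for l,x0 in g.items():
    ob=[]
    for p in (t,s):
        ex=proj(p,[x0[0],x0[1],20])[0]
        ds=[d for d in silhouettes(l,p) if d['conf']>.3]
        ds=[d for d in ds if d['mask'][int(ex[1]),int(ex[0])]]
        if ds: ob.append((p,ds[0]['mask']))
    print(l,len(ob))
    for o in ([ob] if len(ob)<2 else [ob,ob[:1],ob[1:]]):
        print('  ',np.round(fit(l,o,x0,yaws=(x0[2]-.2,x0[2]+.2) if x0[2] else (0,)),3))
E
```

```text
box 2
   [5.67751e+02 2.18380e+02 1.60200e+00 2.59000e-01]
   [5.67953e+02 2.17634e+02 2.08800e+00 2.42000e-01]
   [5.66496e+02 2.17918e+02 1.56600e+00 2.38000e-01]
lid 2
   [ 5.39589e+02 -2.76644e+02  1.36400e+00  2.50000e-01]
   [ 5.40533e+02 -2.77821e+02  1.36400e+00  2.46000e-01]
   [ 5.42009e+02 -2.80076e+02  1.79200e+00  2.50000e-01]
low_head 2
   [4.54682e+02 1.02530e+01 1.42000e-01 8.70000e-02]
   [4.54188e+02 1.02230e+01 2.18000e-01 3.50000e-02]
   [4.55397e+02 5.77500e+00 7.50000e-02 1.30000e-01]
tall_head 2
   [ 6.63935e+02 -2.54910e+01  3.20000e-02  1.12000e-01]
   [ 6.65887e+02 -2.54140e+01 -1.80000e-02  1.06000e-01]
   [ 6.6578e+02 -3.0639e+01  1.6900e-01  1.0800e-01]
```

View pics/crop.png

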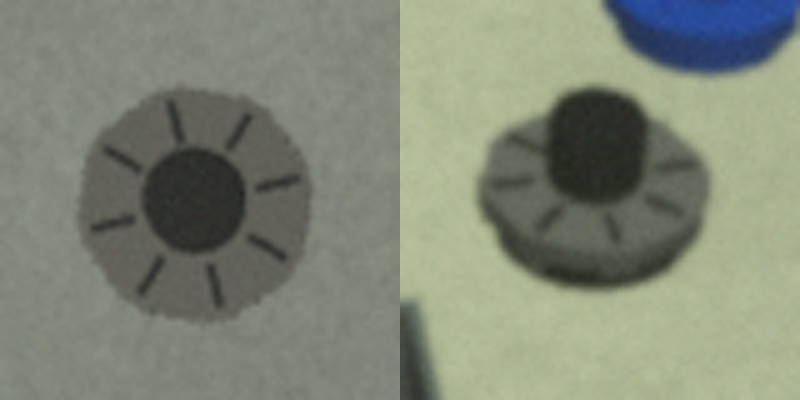

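The crop confirms a grey tabbed cover with a black knob (centre about row 240, col 268.7), so that is the low head. The box and lid fits are poor, so I'll use corners instead.

Run:
```python
from h import *
t=eyes.snapshot('top')
print('knob',atz(t,240,268.7,52).round(1))
im=t['image'][:,:,::-1]
a=cv2.convertScaleAbs(cv2.resize(im[100:240,90:215],None,fx=4,fy=4,interpolation=cv2.INTER_CUBIC),alpha=1.6)
cv2.imwrite('pics/boxc.png',a)
b=cv2.convertScaleAbs(cv2.resize(im[135:260,370:485],None,fx=4,fy=4,interpolation=cv2.INTER_CUBIC),alpha=1.6)
cv2.imwrite('pics/lidc.png',b)
```

```text
knob [453.3   9.9  52. ]
```

View pics/boxc.png

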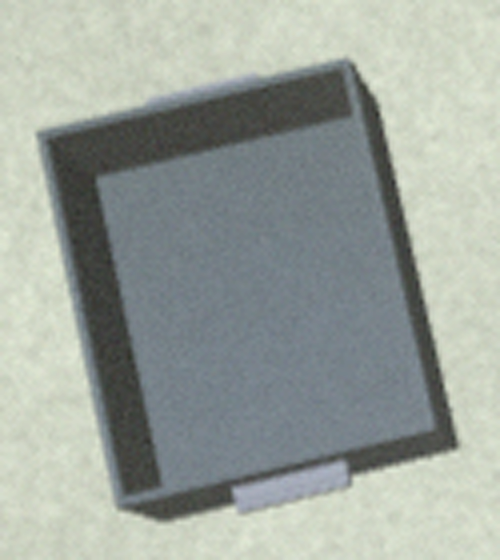

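View pics/lidc.png

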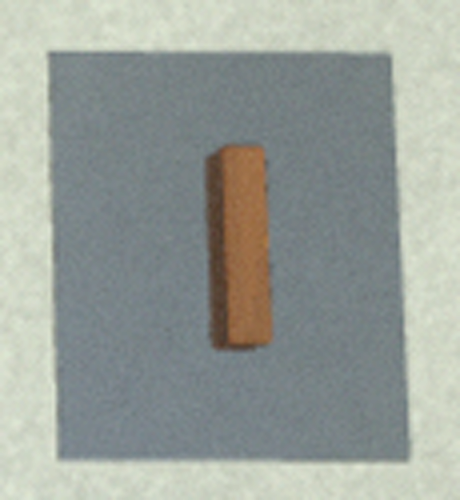

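Run:
```python
from h import *
from scipy.optimize import least_squares
t=eyes.snapshot('top');s=eyes.snapshot('side')
def f(c,off,z,hx,hy,yaw0):
    px=np.array(c)/4-0.4+np.array(off)
    W=np.array([atz(t,v,u,z) for u,v in px])[:,:2]
    L=np.array([[hx,hy],[hx,-hy],[-hx,-hy],[-hx,hy]])
    def r(v):
        cc,ss=np.cos(v[2]),np.sin(v[2]);return ((L@np.array([[cc,ss],[-ss,cc]]))+v[:2]-W).ravel()
    o=least_squares(r,[W[:,0].mean(),W[:,1].mean(),yaw0]);print(o.x.round(3),o.fun.reshape(4,2).round(1).tolist());return o.x
b=f([(39,132),(349,61),(437,430),(120,503)],(90,100),70,84,69,0)
l=f([(49,52),(390,54),(410,461),(57,460)],(370,135),8,95,80,0)
im=[t['image'][:,:,::-1].copy(),s['image'][:,:,::-1].copy()]
for p,i in zip((t,s),im):
    for v,P in ((b,boxpts(-84,84,-69,69,70,70)),(b,boxpts(-80,80,-65,65,4,4)),(l,boxpts(-95,95,-80,80,8,8)),(l,boxpts(-45,45,-10,10,38,38)),((453.7,10,0),cyl(18,52,52)),((453.7,10,0),cyl(42,24,24))):
        c,ss=np.cos(v[2]),np.sin(v[2]);R=np.array([[c,-ss,0],[ss,c,0],[0,0,1]])
        q=proj(p,P@R.T+[v[0],v[1],0]);cv2.polylines(i,[cv2.convexHull(q.astype(np.float32)).round().astype(np.int32)],True,(0,0,255),1)
cv2.imwrite('pics/ov.png',np.vstack([im[0][90:320,90:490],im[1][130:390,90:490]]))
```

```text
[5.67866e+02 2.18463e+02 2.70000e-01] [[0.2, 0.3], [1.5, -1.0], [0.3, -0.2], [-2.0, 0.9]]
[ 5.40646e+02 -2.76830e+02  2.20000e-02] [[0.3, 0.3], [0.3, -0.2], [-0.3, 0.4], [-0.2, -0.4]]
```

View pics/ov.png

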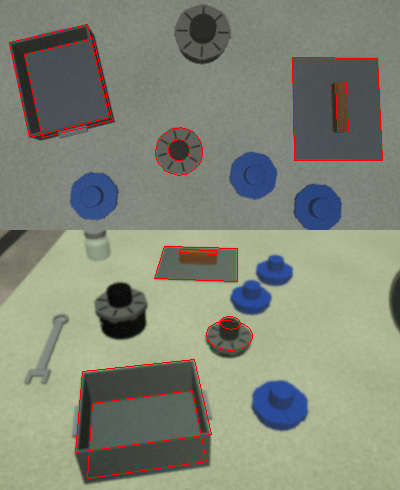

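servo_tool([
  {"tx": 1, "ty": 3, "claw": 1},
  {"tx": 2.3, "ty": 7, "claw": 1},
  {"tx": 4, "ty": 12, "claw": 1},
  {"tx": 5.5, "ty": 16, "claw": 1},
  {"tx": 7, "ty": 20, "claw": 1},
  {"tx": 8.3, "ty": 24, "claw": 1},
  {"tx": 9.5, "ty": 28, "claw": 1},
  {"tx": 11, "ty": 32, "claw": 1},
  {"tx": 12.3, "ty": 36, "claw": 1},
  {"tx": 13.6, "ty": 40, "claw": 1},
])

```text
invalid input
```

servo_tool([
  {"tx": 1, "ty": 3, "tz": 0, "turn": 0, "claw": 1},
  {"tx": 2.3, "ty": 7, "tz": 0, "turn": 0, "claw": 1},
  {"tx": 4, "ty": 12, "tz": 0, "turn": 0, "claw": 1},
  {"tx": 5.5, "ty": 16, "tz": 0, "turn": 0, "claw": 1},
  {"tx": 7, "ty": 20, "tz": 0, "turn": 0, "claw": 1},
  {"tx": 8.3, "ty": 24, "tz": 0, "turn": 0, "claw": 1},
  {"tx": 9.5, "ty": 28, "tz": 0, "turn": 0, "claw": 1},
  {"tx": 11, "ty": 32, "tz": 0, "turn": 0, "claw": 1},
  {"tx": 12.3, "ty": 36, "tz": 0, "turn": 0, "claw": 1},
  {"tx": 13.6, "ty": 40, "tz": 0, "turn": 0, "claw": 1},
])

```text
t: 2.55
ee_pos: [403.5, -135.5, 242.6]
eef_rot: [3.141, -0.001, 0.462]
wrist_force: [0.8, 0.7, 0.2]
gripper_width: 85.6
```

servo_tool([
  {"tx": 1.3, "ty": 4, "tz": 0, "turn": -0.05, "claw": 1},
  {"tx": 2.6, "ty": 7.5, "tz": -1, "turn": -0.1, "claw": 1},
  {"tx": 4, "ty": 11.5, "tz": -3, "turn": -0.15, "claw": 1},
  {"tx": 5, "ty": 14.5, "tz": -6, "turn": -0.19, "claw": 1},
  {"tx": 5, "ty": 14.5, "tz": -9, "turn": -0.19, "claw": 1},
  {"tx": 5, "ty": 14.5, "tz": -11, "turn": -0.19, "claw": 1},
  {"tx": 5, "ty": 14.5, "tz": -12, "turn": -0.19, "claw": 1},
  {"tx": 5, "ty": 14.5, "tz": -12, "turn": -0.19, "claw": 1},
])

```text
t: 3.35
ee_pos: [452.8, 9.5, 121.3]
eef_rot: [-3.141, 0.002, 0.272]
wrist_force: [-0.1, -0.5, -0.8]
gripper_width: 85.3
```

Run:
```python
from h import *
p=eyes.snapshot('wrist');save(p,'w1.png')
print(status.get_obs()['ee_pos'])
for d in silhouettes('low_head',p): print(d['conf'],d['rect'])
for d in tip_of('low_head',p): print(d['conf'],d['location'],atz(p,*d['location'],0).round(1))
print(proj(p,[453.7,10,52]),proj(p,[453.7,10,0]))
```

```text
[453.46618343   9.32773235 122.78583177]
0.83 [0.6, 204.0, 106.2, 322.1]
0.68 [377.6, 249.6, 504.5, 353.0]
0.56 [211.5, 144.3, 342.9, 268.5]
0.97 [256.7, 55.5] [370.4 156.1   0. ]
0.77 [293.8, 430.8] [ 415.8 -122.5    0. ]
0.65 [200.8, 278.8] [455.7   8.7   0. ]
[[275.8941554  227.96243198]] [[276.27204899 202.9549711 ]]
```

View pics/w1.png

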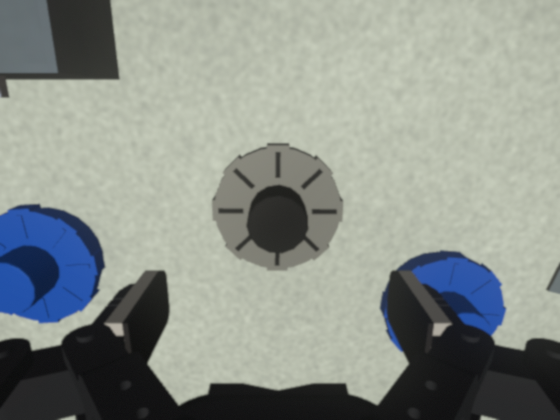

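The wrist view shows the grey head centred, with the knob top at (col 277, row 224). That is within 2–3 mm of my estimate, and the blue heads are well aside. Descending to grasp the knob.

servo_tool([
  {"tx": 0.1, "ty": 0, "tz": -2, "turn": 0, "claw": 1},
  {"tx": 0.2, "ty": 0, "tz": -4, "turn": 0, "claw": 1},
  {"tx": 0.2, "ty": 0, "tz": -5.5, "turn": 0, "claw": 1},
  {"tx": 0.2, "ty": 0, "tz": -7, "turn": 0, "claw": 1},
  {"tx": 0.2, "ty": 0, "tz": -8, "turn": 0, "claw": 1},
  {"tx": 0.2, "ty": 0, "tz": -8.4, "turn": 0, "claw": 1},
  {"tx": 0.2, "ty": 0, "tz": -8.4, "turn": 0, "claw": 1},
])

```text
t: 4.2
ee_pos: [456.1, 9.2, 39.9]
eef_rot: [3.14, -0.002, 0.271]
wrist_force: [0.9, -0.6, 0.9]
gripper_width: 85.2
```

servo_tool([
  {"tx": 0, "ty": 0, "tz": 0, "turn": 0, "claw": -0.2},
  {"tx": 0, "ty": 0, "tz": 0, "turn": 0, "claw": -0.5},
  {"tx": 0, "ty": 0, "tz": 0, "turn": 0, "claw": -1},
  {"tx": 0, "ty": 0, "tz": 0, "turn": 0, "claw": -1},
  {"tx": 0, "ty": 0, "tz": 0, "turn": 0, "claw": -1},
  {"tx": 0, "ty": 0, "tz": 0, "turn": 0, "claw": -1},
  {"tx": 0, "ty": 0, "tz": 0, "turn": 0, "claw": -1},
  {"tx": 0, "ty": 0, "tz": 0, "turn": 0, "claw": -1},
])

```text
t: 5.0
ee_pos: [456.6, 9.2, 40.7]
eef_rot: [3.14, -0.004, 0.271]
wrist_force: [0.2, -0.2, 5.5]
gripper_width: 34.2
```

servo_tool([
  {"tx": 0, "ty": 0, "tz": 0.5, "turn": 0, "claw": -1},
  {"tx": 0, "ty": 0, "tz": 1.5, "turn": 0, "claw": -1},
  {"tx": 0, "ty": 0, "tz": 3, "turn": 0, "claw": -1},
  {"tx": 0, "ty": 0, "tz": 5, "turn": 0, "claw": -1},
  {"tx": 0, "ty": 0, "tz": 7, "turn": 0, "claw": -1},
  {"tx": 0, "ty": 0, "tz": 9, "turn": 0, "claw": -1},
  {"tx": 0, "ty": 0, "tz": 10.5, "turn": 0, "claw": -1},
  {"tx": 0, "ty": 0, "tz": 11, "turn": 0, "claw": -1},
  {"tx": 0, "ty": 0, "tz": 11, "turn": 0, "claw": -1},
])

```text
t: 5.9
ee_pos: [457.0, 9.2, 151.7]
eef_rot: [3.139, -0.005, 0.271]
wrist_force: [-0.2, -0.4, -2.6]
gripper_width: 34.1
```

Run:
```python
from h import *
p=eyes.snapshot('side');save(p,'s2.png')
w=eyes.snapshot('wrist');save(w,'w2.png')
o=status.get_obs();print(o['ee_pos'],o['eef_rot'],o['wrist_force'],o['gripper_width'],o['t'])
cv2.imwrite('pics/c2.png',np.hstack([p['image'][:,:,::-1][100:400,100:500],cv2.resize(w['image'][:,:,::-1],(400,300))]))
```

```text
[456.27520407   9.18674949 149.84193686] [ 3.14031923e+00 -2.59962597e-03  2.70975306e-01] [-0.21231176  0.2464543  -2.12911186] 34.056841995973805 6.0
```

View pics/c2.png

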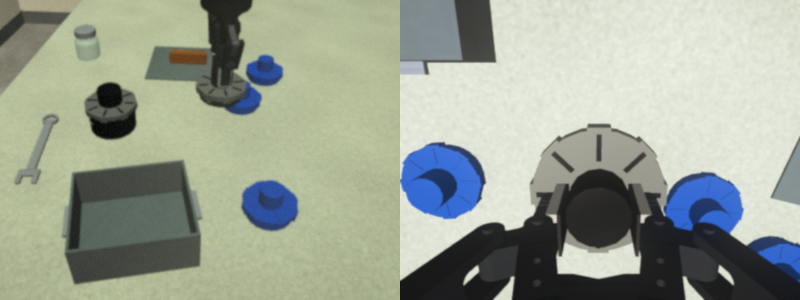

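The head is held level. Carrying it over the box, with its underside about 40 mm above the rim.

servo_tool([
  {"tx": 0.6, "ty": 1, "tz": 0, "turn": 0, "claw": -1},
  {"tx": 1.8, "ty": 3.2, "tz": 0, "turn": 0, "claw": -1},
  {"tx": 3.2, "ty": 6, "tz": 0, "turn": 0, "claw": -1},
  {"tx": 4.8, "ty": 9, "tz": 0, "turn": 0, "claw": -1},
  {"tx": 6.4, "ty": 12, "tz": 0, "turn": 0, "claw": -1},
  {"tx": 8, "ty": 15, "tz": 0, "turn": 0, "claw": -1},
  {"tx": 9.5, "ty": 17.7, "tz": 0, "turn": 0, "claw": -1},
  {"tx": 10.6, "ty": 19.8, "tz": 0, "turn": 0, "claw": -1},
  {"tx": 11.1, "ty": 20.9, "tz": 0, "turn": 0, "claw": -1},
  {"tx": 11.1, "ty": 20.9, "tz": 0, "turn": 0, "claw": -1},
])

```text
t: 7.0
ee_pos: [567.0, 219.7, 148.3]
eef_rot: [3.14, -0.0, 0.273]
wrist_force: [-0.6, -0.5, -1.6]
gripper_width: 34.4
```

Run:
```python
from h import *
p=eyes.snapshot('side');w=eyes.snapshot('wrist')
o=status.get_obs();print(o['ee_pos'],o['eef_rot'],o['wrist_force'],o['gripper_width'],o['t'])
cv2.imwrite('pics/c3.png',np.hstack([p['image'][:,:,::-1][100:400,100:500],cv2.resize(w['image'][:,:,::-1],(400,300))]))
```

```text
[566.88369596 217.80168263 149.18401153] [ 3.13980510e+00 -1.14030698e-03  2.71034042e-01] [-0.05919992 -0.63145623 -1.2180458 ] 33.998027769849024 7.1
```

View pics/c3.png

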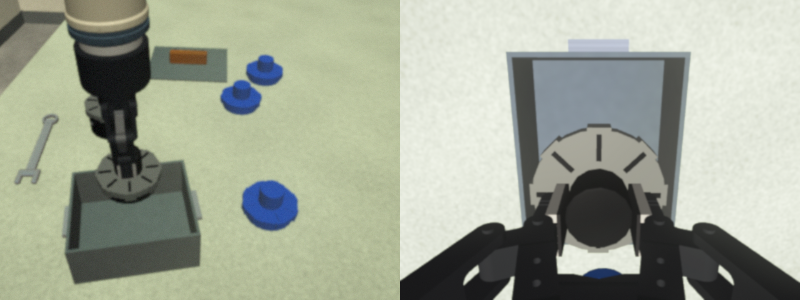

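Laterally centred in the box. Lowering.

servo_tool([
  {"tx": 0, "ty": 0, "tz": -1.5, "turn": 0, "claw": -1},
  {"tx": 0, "ty": 0, "tz": -3, "turn": 0, "claw": -1},
  {"tx": 0, "ty": 0, "tz": -5, "turn": 0, "claw": -1},
  {"tx": 0, "ty": 0, "tz": -7, "turn": 0, "claw": -1},
  {"tx": 0, "ty": 0, "tz": -8.5, "turn": 0, "claw": -1},
  {"tx": 0, "ty": 0, "tz": -9.5, "turn": 0, "claw": -1},
  {"tx": 0, "ty": 0, "tz": -10, "turn": 0, "claw": -1},
  {"tx": 0, "ty": 0, "tz": -10.2, "turn": 0, "claw": -1},
  {"tx": 0, "ty": 0, "tz": -10.3, "turn": 0, "claw": -1},
  {"tx": 0, "ty": 0, "tz": -10.3, "turn": 0, "claw": -1},
])

```text
t: 8.1
ee_pos: [567.3, 218.0, 47.0]
eef_rot: [3.14, -0.003, 0.271]
wrist_force: [1.1, -0.4, -2.0]
gripper_width: 34.1
```

servo_tool([
  {"tx": 0, "ty": 0, "tz": -0.1, "turn": 0, "claw": -1},
  {"tx": 0, "ty": 0, "tz": -0.2, "turn": 0, "claw": -1},
  {"tx": 0, "ty": 0, "tz": -0.2, "turn": 0, "claw": -1},
])

```text
t: 8.4
ee_pos: [567.4, 218.0, 45.1]
eef_rot: [3.14, -0.003, 0.271]
wrist_force: [-0.3, -0.3, -1.4]
gripper_width: 34.1
```

servo_tool([
  {"tx": 0, "ty": 0, "tz": -0.1, "turn": 0, "claw": -1},
  {"tx": 0, "ty": 0, "tz": -0.15, "turn": 0, "claw": -1},
  {"tx": 0, "ty": 0, "tz": -0.15, "turn": 0, "claw": -1},
])

```text
t: 8.7
ee_pos: [567.5, 218.1, 44.8]
eef_rot: [3.14, -0.003, 0.271]
wrist_force: [-3.7, -0.9, 6.1]
gripper_width: 34.3
```

Floor contact (Fz went from −1.4 to +6.1 N). Releasing partway so the fingers clear the box walls.

servo_tool([
  {"tx": 0, "ty": 0, "tz": 0, "turn": 0, "claw": 0},
  {"tx": 0, "ty": 0, "tz": 0, "turn": 0, "claw": 0.2},
  {"tx": 0, "ty": 0, "tz": 0, "turn": 0, "claw": 0.35},
  {"tx": 0, "ty": 0, "tz": 0, "turn": 0, "claw": 0.35},
  {"tx": 0, "ty": 0, "tz": 0, "turn": 0, "claw": 0.35},
  {"tx": 0, "ty": 0, "tz": 0, "turn": 0, "claw": 0.35},
])

```text
t: 9.3
ee_pos: [567.5, 218.1, 44.7]
eef_rot: [3.14, -0.003, 0.271]
wrist_force: [0.8, -0.2, 0.1]
gripper_width: 57.4
```

servo_tool([
  {"tx": 0, "ty": 0, "tz": 1, "turn": 0, "claw": 0.35},
  {"tx": 0, "ty": 0, "tz": 2.5, "turn": 0, "claw": 0.35},
  {"tx": 0, "ty": 0, "tz": 4.5, "turn": 0, "claw": 0.35},
  {"tx": 0, "ty": 0, "tz": 7, "turn": 0, "claw": 0.35},
  {"tx": 0, "ty": 0, "tz": 10, "turn": 0, "claw": 0.6},
  {"tx": -1, "ty": -3, "tz": 12, "turn": 0, "claw": 1},
  {"tx": -2, "ty": -7, "tz": 13, "turn": 0, "claw": 1},
  {"tx": -3, "ty": -11, "tz": 14, "turn": 0, "claw": 1},
  {"tx": -3, "ty": -15, "tz": 14, "turn": 0, "claw": 1},
  {"tx": -3, "ty": -19, "tz": 14, "turn": 0, "claw": 1},
])

```text
t: 10.3
ee_pos: [537.5, 26.7, 187.6]
eef_rot: [3.139, -0.007, 0.272]
wrist_force: [0.4, 0.8, -0.1]
gripper_width: 85.5
```

Run:
```python
from h import *
p=eyes.snapshot('side');w=eyes.snapshot('top')
o=status.get_obs();print(o['ee_pos'],o['eef_rot'],o['wrist_force'],o['gripper_width'],o['t'])
cv2.imwrite('pics/c4.png',np.hstack([p['image'][:,:,::-1][100:400,100:500],w['image'][:,:,::-1][90:390,90:490]]))
```

```text
[537.64812493  23.8328111  186.91615829] [ 3.13721775 -0.00548996  0.26593826] [ 0.10323075 -0.03356466  0.62501379] 85.39549644649638 10.4
```

View pics/c4.png

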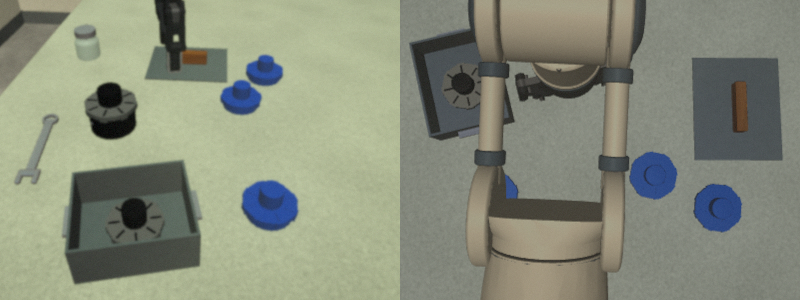

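The head lies flat, knob up, in the box (side crop at about (135,218)), and the tall head hasn't moved. Going to the lid.

servo_tool([
  {"tx": 0, "ty": -2, "tz": 0, "turn": 0, "claw": 1},
  {"tx": 0, "ty": -5, "tz": 0, "turn": -0.04, "claw": 1},
  {"tx": 0, "ty": -9, "tz": 0, "turn": -0.08, "claw": 1},
  {"tx": 0, "ty": -13, "tz": 0, "turn": -0.12, "claw": 1},
  {"tx": 0.1, "ty": -17, "tz": 0, "turn": -0.16, "claw": 1},
  {"tx": 0.2, "ty": -21, "tz": -1, "turn": -0.2, "claw": 1},
  {"tx": 0.3, "ty": -25, "tz": -2, "turn": -0.24, "claw": 1},
  {"tx": 0.3, "ty": -28, "tz": -4, "turn": -0.245, "claw": 1},
  {"tx": 0.3, "ty": -30.1, "tz": -6, "turn": -0.245, "claw": 1},
  {"tx": 0.3, "ty": -30.1, "tz": -7, "turn": -0.245, "claw": 1},
])

```text
t: 11.4
ee_pos: [540.1, -279.0, 115.7]
eef_rot: [3.137, -0.004, 0.018]
wrist_force: [0.1, -0.0, -0.2]
gripper_width: 85.4
```

Run:
```python
from h import *
p=eyes.snapshot('wrist');t=eyes.snapshot('top')
o=status.get_obs();print(o['ee_pos'],o['eef_rot'],o['wrist_force'],o['gripper_width'],o['t'])
im=p['image'][:,:,::-1].copy();v=(540.6,-276.8,.022)
for P in (boxpts(-95,95,-80,80,8,8),boxpts(-45,45,-10,10,38,38)):
    c,ss=np.cos(v[2]),np.sin(v[2]);R=np.array([[c,-ss,0],[ss,c,0],[0,0,1]])
    cv2.polylines(im,[cv2.convexHull(proj(p,P@R.T+[v[0],v[1],0]).astype(np.float32)).round().astype(np.int32)],True,(0,0,255),1)
cv2.imwrite('pics/w5.png',im)
cv2.imwrite('pics/t5.png',np.vstack([cv2.resize(t['image'][:,:,::-1][100:240,90:330],None,fx=2,fy=2)]))
for d in tip_of('low_head',t): print(d['conf'],d['location'],atz(t,*d['location'],4).round(1))
for d in tip_of('tall_head',t): print('tall',d['conf'],d['location'],atz(t,*d['location'],0).round(1))
```

```text
[ 540.21578878 -276.32302609  115.64171094] [ 3.13933701 -0.00329887  0.0205472 ] [-0.36983834  0.94380441  0.08101697] 85.53038747085142 11.5
0.97 [286.2, 181.8] [369.8 164.1   4. ]
0.85 [263.2, 338.6] [ 417.7 -117.1    4. ]
0.84 [178.3, 154.0] [564.9 225.1   4. ]
0.75 [295.7, 403.5] [ 362.4 -234.7    4. ]
tall 0.82 [130.5, 292.5] [664.  -28.3   0. ]
```

View pics/w5.png

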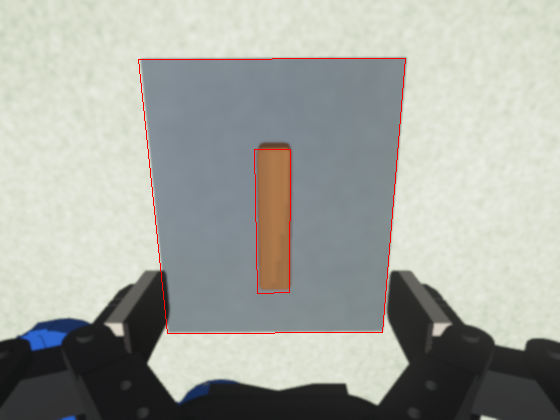

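View pics/t5.png

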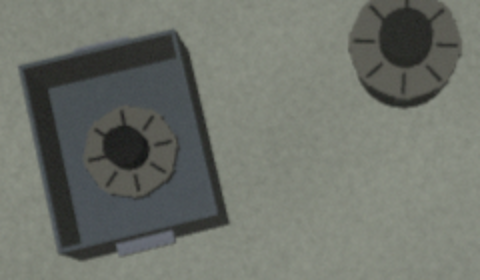

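The lid fit overlays well in the wrist view, and the head is well inside the box tolerance. Descending onto the grip bar.

servo_tool([
  {"tx": 0, "ty": 0, "tz": -2, "turn": 0, "claw": 1},
  {"tx": 0, "ty": 0, "tz": -4, "turn": 0, "claw": 1},
  {"tx": 0, "ty": 0, "tz": -6, "turn": 0, "claw": 1},
  {"tx": 0, "ty": 0, "tz": -7.5, "turn": 0, "claw": 1},
  {"tx": 0, "ty": 0, "tz": -8.5, "turn": 0, "claw": 1},
  {"tx": 0, "ty": 0, "tz": -9.1, "turn": 0, "claw": 1},
  {"tx": 0, "ty": 0, "tz": -9.1, "turn": 0, "claw": 1},
])

```text
t: 12.3
ee_pos: [541.3, -275.8, 27.0]
eef_rot: [3.137, -0.006, 0.022]
wrist_force: [0.1, 0.0, -0.8]
gripper_width: 85.6
```

servo_tool([
  {"tx": 0, "ty": 0, "tz": 0, "turn": 0, "claw": 0},
  {"tx": 0, "ty": 0, "tz": 0, "turn": 0, "claw": -0.4},
  {"tx": 0, "ty": 0, "tz": 0, "turn": 0, "claw": -1},
  {"tx": 0, "ty": 0, "tz": 0, "turn": 0, "claw": -1},
  {"tx": 0, "ty": 0, "tz": 0, "turn": 0, "claw": -1},
  {"tx": 0, "ty": 0, "tz": 0, "turn": 0, "claw": -1},
  {"tx": 0, "ty": 0, "tz": 0, "turn": 0, "claw": -1},
  {"tx": 0, "ty": 0, "tz": 0, "turn": 0, "claw": -1},
  {"tx": 0, "ty": 0, "tz": 0, "turn": 0, "claw": -1},
])

```text
t: 13.2
ee_pos: [541.6, -276.1, 27.6]
eef_rot: [3.137, -0.007, 0.022]
wrist_force: [-1.2, -0.9, 5.0]
gripper_width: 18.9
```

servo_tool([
  {"tx": 0, "ty": 0, "tz": 0.5, "turn": 0, "claw": -1},
  {"tx": 0, "ty": 0, "tz": 1.5, "turn": 0, "claw": -1},
  {"tx": 0, "ty": 0, "tz": 3, "turn": 0, "claw": -1},
  {"tx": 0, "ty": 0, "tz": 5, "turn": 0, "claw": -1},
  {"tx": 0, "ty": 0, "tz": 7.5, "turn": 0, "claw": -1},
  {"tx": 0, "ty": 0, "tz": 10, "turn": 0, "claw": -1},
  {"tx": 0, "ty": 0, "tz": 12.5, "turn": 0, "claw": -1},
  {"tx": 0, "ty": 0, "tz": 14, "turn": 0, "claw": -1},
  {"tx": 0, "ty": 0, "tz": 14.5, "turn": 0, "claw": -1},
  {"tx": 0, "ty": 0, "tz": 14.5, "turn": 0, "claw": -1},
])

```text
t: 14.2
ee_pos: [541.7, -276.2, 173.2]
eef_rot: [3.136, -0.008, 0.022]
wrist_force: [0.3, 0.1, -4.4]
gripper_width: 18.4
```

Run:
```python
from h import *
p=eyes.snapshot('side');w=eyes.snapshot('wrist')
o=status.get_obs();print(o['ee_pos'],o['eef_rot'],o['wrist_force'],o['torque'],o['gripper_width'],o['t'])
cv2.imwrite('pics/c6.png',np.hstack([p['image'][:,:,::-1][50:350,100:500],cv2.resize(w['image'][:,:,::-1],(400,300))]))
```

```text
[ 541.11996851 -275.81986185  170.97406564] [ 3.13798281 -0.00509157  0.02227567] [-0.33456592  0.60322457 -5.27417364] [0.04115808 0.02180111 0.01326283] 18.90933201858855 14.3
```

View pics/c6.png

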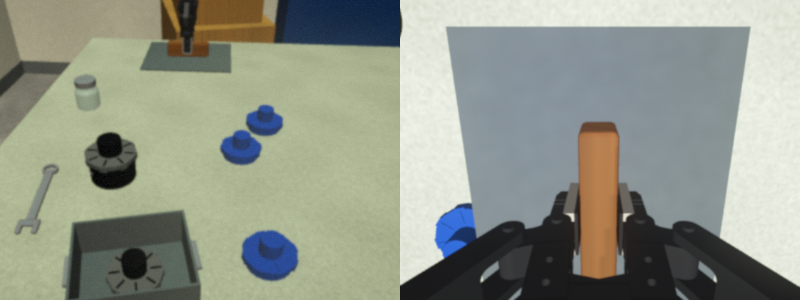

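Lid held level, underside at about 143 mm, which clears the tall head (88 mm). Carrying it to the box.

servo_tool([
  {"tx": 0, "ty": 1, "tz": 0, "turn": 0, "claw": -1},
  {"tx": 0, "ty": 3, "tz": 0, "turn": 0, "claw": -1},
  {"tx": 0, "ty": 6, "tz": 0, "turn": 0.02, "claw": -1},
  {"tx": 0, "ty": 9, "tz": 0, "turn": 0.04, "claw": -1},
  {"tx": 0, "ty": 12, "tz": 0, "turn": 0.06, "claw": -1},
  {"tx": 0, "ty": 15, "tz": 0, "turn": 0.08, "claw": -1},
  {"tx": 0, "ty": 18, "tz": 0, "turn": 0.1, "claw": -1},
  {"tx": 0, "ty": 21, "tz": 0, "turn": 0.12, "claw": -1},
  {"tx": 0, "ty": 24, "tz": 0, "turn": 0.14, "claw": -1},
  {"tx": 0, "ty": 27, "tz": 0, "turn": 0.16, "claw": -1},
])

```text
t: 15.3
ee_pos: [540.1, -3.0, 170.4]
eef_rot: [3.139, -0.004, 0.184]
wrist_force: [0.7, 0.7, -4.1]
gripper_width: 18.7
```

Remaining to (568, 218.5): tx 2.8, ty 22.1, turn 0.087.

servo_tool([
  {"tx": 0, "ty": 3, "tz": 0, "turn": 0.02, "claw": -1},
  {"tx": 0.5, "ty": 6, "tz": 0, "turn": 0.04, "claw": -1},
  {"tx": 1, "ty": 9, "tz": 0, "turn": 0.06, "claw": -1},
  {"tx": 1.5, "ty": 12, "tz": 0, "turn": 0.08, "claw": -1},
  {"tx": 2, "ty": 15, "tz": 0, "turn": 0.087, "claw": -1},
  {"tx": 2.4, "ty": 18, "tz": 0, "turn": 0.087, "claw": -1},
  {"tx": 2.7, "ty": 20.3, "tz": 0, "turn": 0.087, "claw": -1},
  {"tx": 2.8, "ty": 21.7, "tz": 0, "turn": 0.087, "claw": -1},
  {"tx": 2.8, "ty": 22.1, "tz": 0, "turn": 0.087, "claw": -1},
  {"tx": 2.8, "ty": 22.1, "tz": 0, "turn": 0.087, "claw": -1},
])

```text
t: 16.3
ee_pos: [567.5, 218.4, 170.1]
eef_rot: [3.138, -0.003, 0.272]
wrist_force: [0.0, -0.6, -3.8]
gripper_width: 18.5
```

Run:
```python
from h import *
p=eyes.snapshot('side');w=eyes.snapshot('wrist')
o=status.get_obs();print(o['ee_pos'],o['eef_rot'],o['wrist_force'],o['torque'],o['gripper_width'],o['t'])
cv2.imwrite('pics/c7.png',np.hstack([p['image'][:,:,::-1][100:400,100:500],cv2.resize(w['image'][:,:,::-1],(400,300))]))
```

```text
[567.90184259 217.23853231 170.38643752] [ 3.13832618 -0.00395317  0.27057376] [ 0.37045729  0.25586568 -4.47963099] [-0.03306661 -0.06545292 -0.00551197] 18.73757321577786 16.4
```

View pics/c7.png

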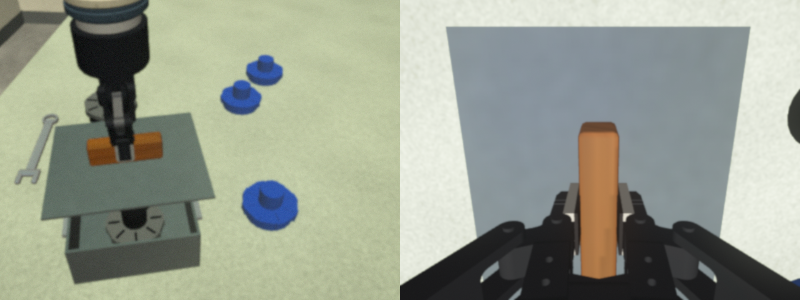

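servo_tool([
  {"tx": 0, "ty": 0, "tz": -1, "turn": 0, "claw": -1},
  {"tx": 0, "ty": 0, "tz": -2.5, "turn": 0, "claw": -1},
  {"tx": 0, "ty": 0, "tz": -4, "turn": 0, "claw": -1},
  {"tx": 0, "ty": 0, "tz": -5.3, "turn": 0, "claw": -1},
  {"tx": 0, "ty": 0, "tz": -6.3, "turn": 0, "claw": -1},
  {"tx": 0, "ty": 0, "tz": -6.9, "turn": 0, "claw": -1},
  {"tx": 0, "ty": 0, "tz": -7.2, "turn": 0, "claw": -1},
  {"tx": 0, "ty": 0, "tz": -7.3, "turn": 0, "claw": -1},
  {"tx": 0, "ty": 0, "tz": -7.3, "turn": 0, "claw": -1},
])

```text
t: 17.3
ee_pos: [568.2, 217.4, 97.9]
eef_rot: [3.138, -0.005, 0.271]
wrist_force: [-0.1, -0.4, -4.7]
gripper_width: 18.3
```

servo_tool([
  {"tx": 0, "ty": 0, "tz": -0.1, "turn": 0, "claw": -1},
  {"tx": 0, "ty": 0, "tz": -0.2, "turn": 0, "claw": -1},
  {"tx": 0, "ty": 0, "tz": -0.3, "turn": 0, "claw": -1},
  {"tx": 0, "ty": 0, "tz": -0.3, "turn": 0, "claw": -1},
])

```text
t: 17.7
ee_pos: [568.1, 217.3, 94.8]
eef_rot: [3.138, -0.005, 0.271]
wrist_force: [0.1, -0.1, -4.5]
gripper_width: 18.9
```

servo_tool([
  {"tx": 0, "ty": 0, "tz": -0.1, "turn": 0, "claw": -1},
  {"tx": 0, "ty": 0, "tz": -0.2, "turn": 0, "claw": -1},
  {"tx": 0, "ty": 0, "tz": -0.25, "turn": 0, "claw": -1},
  {"tx": 0, "ty": 0, "tz": -0.25, "turn": 0, "claw": -1},
])

```text
t: 18.1
ee_pos: [568.2, 217.4, 92.6]
eef_rot: [3.138, -0.005, 0.271]
wrist_force: [-0.7, -0.7, -2.0]
gripper_width: 19.2
```

Contact is beginning. One more mm.

servo_tool([
  {"tx": 0, "ty": 0, "tz": -0.1, "turn": 0, "claw": -1},
  {"tx": 0, "ty": 0, "tz": -0.1, "turn": 0, "claw": -1},
])

```text
t: 18.3
ee_pos: [568.3, 217.4, 92.6]
eef_rot: [3.138, -0.006, 0.271]
wrist_force: [-3.4, -0.6, 3.9]
gripper_width: 18.8
```

servo_tool([
  {"tx": 0, "ty": 0, "tz": 0, "turn": 0, "claw": -0.4},
  {"tx": 0, "ty": 0, "tz": 0, "turn": 0, "claw": 0},
  {"tx": 0, "ty": 0, "tz": 0, "turn": 0, "claw": 0.4},
  {"tx": 0, "ty": 0, "tz": 0, "turn": 0, "claw": 0.4},
  {"tx": 0, "ty": 0, "tz": 0, "turn": 0, "claw": 0.4},
  {"tx": 0, "ty": 0, "tz": 0, "turn": 0, "claw": 0.4},
])

```text
t: 18.9
ee_pos: [568.3, 217.4, 92.6]
eef_rot: [3.138, -0.006, 0.271]
wrist_force: [-0.9, 0.1, 0.1]
gripper_width: 59.7
```

servo_tool([
  {"tx": 0, "ty": 0, "tz": 1, "turn": 0, "claw": 0.4},
  {"tx": 0, "ty": 0, "tz": 2.5, "turn": 0, "claw": 0.4},
  {"tx": 0, "ty": 0, "tz": 4.5, "turn": 0, "claw": 0.4},
  {"tx": 0, "ty": 0, "tz": 7, "turn": 0, "claw": 0.4},
  {"tx": 0, "ty": 0, "tz": 10, "turn": 0, "claw": 0.6},
  {"tx": -1, "ty": -3, "tz": 12, "turn": 0, "claw": 1},
  {"tx": -3, "ty": -8, "tz": 12, "turn": 0, "claw": 1},
  {"tx": -5, "ty": -13, "tz": 12, "turn": 0, "claw": 1},
  {"tx": -6, "ty": -18, "tz": 12, "turn": 0, "claw": 1},
  {"tx": -7, "ty": -23, "tz": 12, "turn": 0, "claw": 1},
])

```text
t: 19.9
ee_pos: [499.5, -4.7, 214.8]
eef_rot: [3.137, -0.009, 0.272]
wrist_force: [0.6, -1.0, -0.3]
gripper_width: 85.5
```

Run:
```python
from h import *
p=eyes.snapshot('side');w=eyes.snapshot('top')
o=status.get_obs();print(o['ee_pos'],o['eef_rot'],o['wrist_force'],o['gripper_width'],o['t'])
ims=[]
for q,(a,b,c,d) in ((p,(200,400,130,330)),(w,(80,280,60,260))):
    im=cv2.convertScaleAbs(cv2.resize(q['image'][a:b,c:d,::-1],None,fx=2,fy=2,interpolation=cv2.INTER_CUBIC),alpha=1.3)
    v=(568,218.5,.27)
    for P in (boxpts(-95,95,-80,80,73,73),):
        cc,ss=np.cos(v[2]),np.sin(v[2]);R=np.array([[cc,-ss,0],[ss,cc,0],[0,0,1]])
        k=(proj(q,P@R.T+[v[0],v[1],0])-[c,a])*2
        cv2.polylines(im,[cv2.convexHull(k.astype(np.float32)).round().astype(np.int32)],True,(0,0,255),1)
    ims.append(im)
cv2.imwrite('pics/c8.png',np.hstack(ims))
for d in tip_of('tall_head',w)+tip_of('tall_head',p): print('tall',d['conf'],d['location'])
```

```text
[499.45329619  -8.33266732 214.92877194] [ 3.13513511 -0.00793517  0.26366389] [0.60031218 0.95383787 0.24954469] 85.39751642131661 20.0
tall 0.83 [226.3, 213.8]
```

View pics/c8.png

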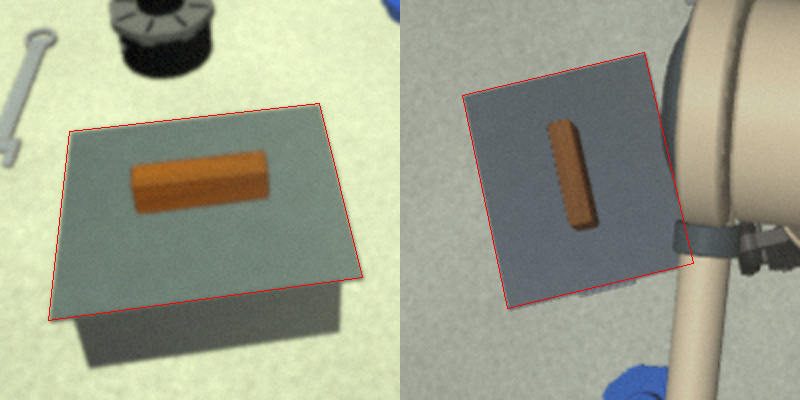

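The lid's edges coincide with the closed-lid outline (plate top at z = 73) in both views, so it sits level, centred and aligned. The tall head is unmoved. Letting the arm settle, then handing in.

servo_tool([
  {"tx": 0, "ty": 0, "tz": 0, "turn": 0, "claw": 1},
  {"tx": 0, "ty": 0, "tz": 0, "turn": 0, "claw": 1},
  {"tx": 0, "ty": 0, "tz": 0, "turn": 0, "claw": 1},
])

```text
t: 20.4
ee_pos: [500.6, -2.9, 214.5]
eef_rot: [3.138, -0.009, 0.27]
wrist_force: [-0.3, 0.2, -0.4]
gripper_width: 85.1
```

```bash
python3 -c "
from h import *
print(env.sign_off())"
```

```text
the job is handed in; nothing more can be done
None
```

The low grey head is packed flat, knob up, on the floor of the box, and the lid is closed over it. The job was handed in at about 20 s of the 62 s allowed.

- **Head:** I gripped it by the knob, set it down until the wrist felt the floor, and released it with the jaws only partly open to clear the walls. The top and side views afterwards showed it flat, roughly 7 mm from the box centre as the network located it.
- **Lid:** I lowered it by its grip bar onto the rim; the TCP stopped at 92.6 mm, the height expected for a closed lid. The last side and top pictures match the computed closed-lid outline to about a pixel, so it sits level, centred and aligned.
- **Bystanders:** The last side picture shows the tall head within a few pixels of its first position. In the last top picture the network did not report it because the arm was in the way. I left the blue look-alikes alone.
- **Disagreements:** The first silhouette fits of the box and lid were poor (about 25% mismatch), so I used corner measurements instead, and those agreed in the camera overlays. The gripper read about 1 to 2 mm narrower than the nominal widths of the knob and the bar, but both were held firmly.

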